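# Find the socket for the pressing frame's nut

### The arm

A 6-joint arm with a two-finger parallel gripper is mounted at the origin on the work surface. World frame = base frame: x ahead of the robot, y to its left, z up, the work surface at z = 0. Lengths are in mm, angles in degrees, forces in N, time in s.
With the tool pointing down it reaches from about 300 to 875 mm from the base axis. Payload 6.4 kg.
Tool frame: the origin (TCP) lies midway between the tips of the shut fingers; the grasp point (between the pads) lies 19 mm behind it (robot.grasp_offset is the distance from the TCP to the grasp point, in mm); z points along the fingers, y is the direction in which the jaws open and shut (so a half turn about z gives the same grasp; the last joint's range is limited). The gripper opens to 88 mm and grips with 3 to 60 N. Pads are 18 mm wide; open, the fingers measure 123 mm over their backs; the gripper's body (75 mm by 187 mm) begins 45 mm behind the grasp point.
Start: joints at [62.206, 10.359, 92.074, -0, 77.567, -11.82], TCP at [158.229, 552.815, 207.414] pointing down, gripper open.
Joint ranges: [-171.53, 171.53], [-51.25, 118.39], [17.06, 147.69], [-65.23, 245.23], [0, 150.52], [-178.68, 178.68]. Speed limits (degrees/s): [147.25, 147.25, 172.46, 180, 180, 180].

### API

Orientations are given as [roll, pitch, yaw] about the fixed x, y, z axes, in that order (R = Rz(yaw) Ry(pitch) Rx(roll)).
In Python, from station import robot gives the robot as it stands.
- The arm moves only by the shell command python3 -m handwheel 'ROWS'. ROWS is JSON, a list of rows, each a list of 7 numbers: the opening, from 0 (shut) to 1 (fully open), then the shift along the tool's x, y, z in m, then the turn, a rotation vector about the tool's x, y, z in degrees. In form: [[claw, tx, ty, tz, wx, wy, wz], ...]. A call has 1 to 8 rows; each row is the pose to reach, as a shift and turn from the pose commanded when the call began, along the tool's axes at that moment; what a row does not reach only later rows make up. A row lasts 1/10 s, in which the tool goes at most 50 mm and 8.59 degrees, less where a joint would pass 70% of its speed; a pose out of reach is approached as far as the arm can. A call with a gripper value outside its range is refused whole. The fingers move at their own pace and stop on an object; the grip force is fixed at half the most. Time passes only in rows, so rows that repeat a pose let the fingers close. It gives the time, the measured TCP pose, the force and the opening at its end, in the units of the state.
- robot.observe(): the state, without advancing time (a new reading comes with each control period).
- robot.grab_frame(name): name is "side" or "top"; returns (picture, depth): 420x560x3 uint8, red, green, blue; 420x560 float32, mm along the optical axis (not along the pixel's ray), 0 where there is no reading.
- robot.calibration(name): a dict with "camera_matrix" (3x3 intrinsics, pixels), "view" (4x4, takes a point from world to camera coordinates). Camera axes: x right, y down, z forward; pixel columns grow to the right and rows downward; lengths in mm; the calibration is good to about 2 mm. A picture is of the moment at which its call begins. calibration takes no time and is no camera call.
- robot.sign_off(): hands the job in, once; it reports no verdict.
The state is a dict: "t": time; "joint_positions": joint angles; "dq": joint speeds; "joint_torque": joint torques, N m; "eef_pos": TCP position; "tcp_rot": TCP orientation; "ft_force": force on the tool from outside, world axes, zero at the start; "torque": the same for the moment, N m; "finger_gap": opening from 0.0 (shut) to 1.0 (fully open).
Only numpy, scipy, OpenCV 4.12 (cv2) and the standard library are available. Lean on these libraries where they do the work, as an engineer would, in place of code of your own. Each camera call takes 0.05 s, during which the arm holds its last target.

### The job

Try the blue-gripped sockets from the black tray on the hex nut of the pressing frame until you have the one that goes right down over the nut onto its washer, and finish while still gripping that socket, upright and fully home on the nut, ready to turn. Stand any socket that does not fit back upright on the floor of the tray, any cell will do, and leave the bottle, bowl, weight and magnifier where they are.

Things in the scene. Friction and masses are not known exactly. Their poses are not given: they have to be found in the camera images.
- socket_a_grip (a point): one of three loose sockets that look alike: round steel barrel, 44 mm diameter, 44 mm tall, mouth down, with a blue square grip on top, 26 x 26 mm, 46 mm tall (0.25 kg). Stands in any tray cell, turned up to 0.35 rad from the tray. Point: grip centre, 67 mm above the mouth; z up, x and y square to the grip's sides; the centred hex bore has two flats square to x. The bore's size is not known
- socket_b_grip (a point): one of three loose sockets that look alike: round steel barrel, 44 mm diameter, 44 mm tall, mouth down, with a blue square grip on top, 26 x 26 mm, 46 mm tall (0.25 kg). Stands in any tray cell, turned up to 0.35 rad from the tray. Point: grip centre, 67 mm above the mouth; z up, x and y square to the grip's sides; the centred hex bore has two flats square to x. The bore's size is not known
- socket_c_grip (a point): one of three loose sockets that look alike: round steel barrel, 44 mm diameter, 44 mm tall, mouth down, with a blue square grip on top, 26 x 26 mm, 46 mm tall (0.25 kg). Stands in any tray cell, turned up to 0.35 rad from the tray. Point: grip centre, 67 mm above the mouth; z up, x and y square to the grip's sides; the centred hex bore has two flats square to x. The bore's size is not known
- nut_k_base (a point): one of three fixed brass hex nuts, each 12 mm tall round a dark stud: 18, 22 or 26 mm across flats, stud end 34, 24 or 13 mm above the nut's underside. Any one of the three is on the pressing frame, over press_seat: the nut to work on. The other two are spares on a grey block, 60 mm tall, beyond. Point: centre of the underside; z up, two flats square to x
- nut_m_base (a point): another hex nut with stud, 12 mm tall, fixed, like nut_k_base (same point and axes: centre of the underside, two flats square to x); it is either the one on the pressing frame, the one to work on, or a spare on the grey block
- nut_n_base (a point): another hex nut with stud, 12 mm tall, fixed, like nut_k_base (same point and axes: centre of the underside, two flats square to x); it is either the one on the pressing frame, the one to work on, or a spare on the grey block
- press_seat (a point): centre of the upper face of the 60 mm washer under the nut on the pressing frame (fixed stack of boards, plywood top, 160 x 220 mm in x, y; this face is 60 mm above the table). The frame stands left or right, the tray on the other side. The right socket goes down until its mouth rests here, grip centre 67 mm above; a wrong one stops 7 mm or more too high, on nut or stud
- tray_floor (a point): centre of the inner floor, 4 mm above the table, of the fixed black tray, 96 x 250 mm (x, y); walls and dividers 4 mm thick, 12 mm above the floor; three cells along y, centres 82 mm apart, one socket in each. The sockets' hex bores are 20 mm across flats, 38 deep; 24, 27 deep; 28, 16 deep (2 mm wider than the nuts of 18, 22 and 26), in unknown order
- spray_mid (a point): bystander: white spray bottle with green head, 70 mm diameter, 180 mm tall; point on its axis 80 mm above its foot
- bowl_mid (a point): bystander: white lidded bowl, 110 mm diameter, 67 mm tall; point half-way up
- weight_mid (a point): bystander: brass knobbed paper weight, 48 mm diameter, 45 mm tall; point half-way up
- loupe_mid (a point): bystander: black ring magnifier, 80 mm diameter, 22 mm tall; point half-way up

How it is judged (in metres and radians):
At the end, for the whole second after the job is handed in: The program ends holding: one socket is over the nut with its mouth within 3 mm of the washer, within 4 mm of the nut's axis, within 0.08 rad of upright, still, and gripped by the fingers (over 2 N); the other two stand upright (within 0.15 rad) on the tray's floor, not on its walls (((horizontal distance between socket_a_grip and press_seat below 0.004 m and angle between socket_a_grip's own z axis and vertical below 0.08 rad and z of socket_a_grip in the frame of press_seat below 0.07 m and contact force between socket_a and the fingers above 2 N and linear speed of socket_a below 0.02 m/s and angle between each of socket_b_grip, socket_c_grip's own z axis and vertical below 0.15 rad and x of socket_b_grip in the frame of tray_floor between -0.045 and 0.045 m and y of socket_b_grip in the frame of tray_floor between -0.125 and 0.125 m and z of socket_b_grip in the frame of tray_floor between 0.062 and 0.072 m and x of socket_c_grip in the frame of tray_floor between -0.045 and 0.045 m and y of socket_c_grip in the frame of tray_floor between -0.125 and 0.125 m and z of socket_c_grip in the frame of tray_floor between 0.062 and 0.072 m) or (horizontal distance between socket_b_grip and press_seat below 0.004 m and angle between socket_b_grip's own z axis and vertical below 0.08 rad and z of socket_b_grip in the frame of press_seat below 0.07 m and contact force between socket_b and the fingers above 2 N and linear speed of socket_b below 0.02 m/s and angle between each of socket_a_grip, socket_c_grip's own z axis and vertical below 0.15 rad and x of socket_a_grip in the frame of tray_floor between -0.045 and 0.045 m and y of socket_a_grip in the frame of tray_floor between -0.125 and 0.125 m and z of socket_a_grip in the frame of tray_floor between 0.062 and 0.072 m and x of socket_c_grip in the frame of tray_floor between -0.045 and 0.045 m and y of socket_c_grip in the frame of tray_floor between -0.125 and 0.125 m and z of socket_c_grip in the frame of tray_floor between 0.062 and 0.072 m) or (horizontal distance between socket_c_grip and press_seat below 0.004 m and angle between socket_c_grip's own z axis and vertical below 0.08 rad and z of socket_c_grip in the frame of press_seat below 0.07 m and contact force between socket_c and the fingers above 2 N and linear speed of socket_c below 0.02 m/s and angle between each of socket_a_grip, socket_b_grip's own z axis and vertical below 0.15 rad and x of socket_a_grip in the frame of tray_floor between -0.045 and 0.045 m and y of socket_a_grip in the frame of tray_floor between -0.125 and 0.125 m and z of socket_a_grip in the frame of tray_floor between 0.062 and 0.072 m and x of socket_b_grip in the frame of tray_floor between -0.045 and 0.045 m and y of socket_b_grip in the frame of tray_floor between -0.125 and 0.125 m and z of socket_b_grip in the frame of tray_floor between 0.062 and 0.072 m))); the arm keeps its last pose, push and grip.
It fails at once if the spray bottle is moved by more than 30 mm (distance of spray_mid from where it was at the start of the episode above 0.03 m).
It fails at once if the bowl is moved by more than 30 mm (distance of bowl_mid from where it was at the start of the episode above 0.03 m).
It fails at once if the weight is moved by more than 30 mm (distance of weight_mid from where it was at the start of the episode above 0.03 m).
It fails at once if the magnifier is moved by more than 30 mm (distance of loupe_mid from where it was at the start of the episode above 0.03 m).
It also fails if it takes over 72 s, if anything falls off the work surface, if the arm or the gripper's body presses on something with over 40 N, if the wrist force passes 120 N, or if a joint passes its speed limit or range.

## Working session

There is one attempt and no reset: what is moved stays moved. The work goes in short steps, Python scripts to look and compute and a shell command to move; the robot and the scene stay as the last step left them, time stands still between calls to the robot, and variables do not carry over. Pictures are saved under pics/ and viewed, and the job is handed in when it is done.

```bash
mkdir -p pics; ls; python3 - <<'E'
from station import robot
import cv2,numpy as np
print(robot.observe())
for n in("top","side"):
    p,d=robot.grab_frame(n); cv2.imwrite(f"pics/{n}0.png",p[:,:,::-1]); np.save(f"{n}0.npy",d)
    print(robot.calibration(n))
E
```

```text
pics
{'t': 0.0, 'joint_positions': array([ 6.22060737e+01,  1.04002115e+01,  9.21312442e+01, -1.23648360e-03,
        7.75677586e+01, -1.18214137e+01]), 'dq': array([-0.04302044, -0.02780746,  0.10105447,  0.02076841,  0.12855111,
        0.00733268]), 'joint_torque': array([ 2.19629983e-03, -4.33878851e+01, -3.41851580e+01,  7.03840563e-02,
        3.88234353e-02, -1.38591399e-04]), 'eef_pos': array([157.94826953, 552.26797858, 206.53017171]), 'tcp_rot': array([-1.79902643e+02, -1.91437923e-02,  1.64027738e+02]), 'ft_force': array([-0.30470062, -0.28449466,  0.22306975]), 'torque': array([0.02360722, 0.01658843, 0.02444863]), 'finger_gap': 1.0013814239824663}
{'camera_matrix': array([[402.38498672,   0.        , 282.36628761],
       [  0.        , 402.38498672, 213.26605315],
       [  0.        ,   0.        ,   1.        ]]), 'view': array([[-2.68935182e-02, -9.99586877e-01, -1.01396828e-02,
         3.48385095e+01],
       [-9.89651016e-01,  2.80537060e-02, -1.40726172e-01,
         5.69241894e+02],
       [ 1.40952490e-01,  6.25012557e-03, -9.89996632e-01,
         1.20556253e+03],
       [ 0.00000000e+00,  0.00000000e+00,  0.00000000e+00,
         1.00000000e+00]])}
{'camera_matrix': array([[491.86256517,   0.        , 276.22514531],
       [  0.        , 491.86256517, 209.41266519],
       [  0.        ,   0.        ,   1.        ]]), 'view': array([[ 9.58003671e-01, -2.86328213e-01, -1.56563366e-02,
        -5.49588426e+02],
       [-2.19251268e-01, -6.96199997e-01, -6.83545496e-01,
         1.75052778e+02],
       [ 1.84818419e-01,  6.58271766e-01, -7.29739977e-01,
         1.16893785e+03],
       [ 0.00000000e+00,  0.00000000e+00,  0.00000000e+00,
         1.00000000e+00]])}
```

View pics/top0.png

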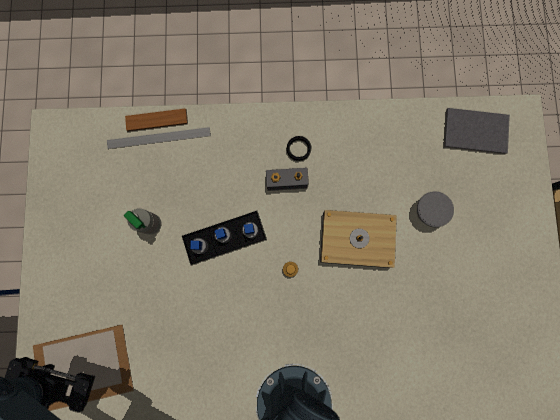

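View pics/side0.png

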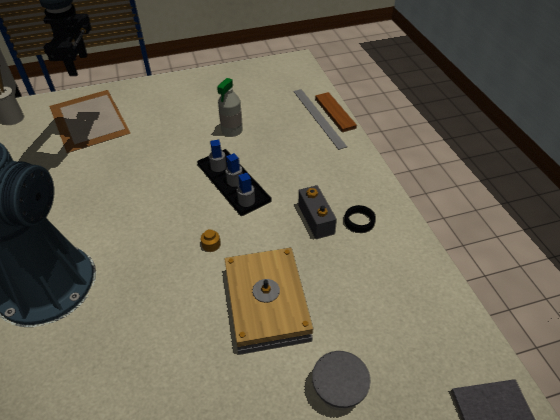

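The top view shows the tray with three blue grips at (197,245), (222,234) and (250,229). The frame nut is at (360,238), the weight at (290,270), the spares at about (277,177) and (298,176), and the bottle at (145,220). Next I'll measure these.

```bash
cat > h.py <<'E'
import numpy as np,cv2
from station import robot
def world(n,d,p=None):
    c=robot.calibration(n);K=c["camera_matrix"];T=np.linalg.inv(c["view"])
    v,u=np.mgrid[:d.shape[0],:d.shape[1]]
    P=np.stack([(u-K[0,2])/K[0,0]*d,(v-K[1,2])/K[1,1]*d,d],-1)
    W=P@T[:3,:3].T+T[:3,3]; W[d<=0]=np.nan; return W
def proj(n,X):
    c=robot.calibration(n);X=np.atleast_2d(X)
    q=X@c["view"][:3,:3].T+c["view"][:3,3]; q=q@c["camera_matrix"].T; return q[:,:2]/q[:,2:]
def blues(p,W):
    hsv=cv2.cvtColor(p,cv2.COLOR_RGB2HSV)
    m=((hsv[...,0]>100)&(hsv[...,0]<125)&(hsv[...,1]>130)&(hsv[...,2]>60)).astype('uint8')
    return cv2.connectedComponentsWithStats(m)
E
python3 - <<'E'
from h import *
for n in("top","side"):
    p=cv2.imread(f"pics/{n}0.png")[:,:,::-1].copy();d=np.load(f"{n}0.npy");W=world(n,d)
    k,l,s,c=blues(p,W)
    for i in range(1,k):
        if s[i,4]<15: continue
        w=W[l==i]; top=w[w[:,2]>np.nanmax(w[:,2])-8] 
        r=cv2.minAreaRect(top[:,:2].astype('float32'))
        print(n,c[i].round(1),s[i,4],'zmax',np.nanmax(w[:,2]).round(1),'topmean',top.mean(0).round(1),len(top),r)
    # brass/stud
    if n=="top": rois={'frame':(225,252,345,375),'spares':(165,190,262,312),'board':(208,270,318,400)}
    else: rois={'frame':(275,305,250,282),'spares':(183,220,300,335),'board':(245,350,220,315)}
    for nm,(a,b,c0,c1) in rois.items():
        w=W[a:b,c0:c1].reshape(-1,3); z=w[:,2]
        print(n,nm,'zs',np.sort(z[z>40]).round(0)[-25:], 'med',np.nanmedian(w[z>40],0).round(1))
    if n=="top":
        crop=p[150:280,170:410]
    else: crop=p[130:350,190:350]
    f=min(800/crop.shape[1],600/crop.shape[0])
    cv2.imwrite(f"pics/{n}0z.png",cv2.resize(crop,None,fx=f,fy=f,interpolation=cv2.INTER_CUBIC)[:,:,::-1])
    a,b,c0,c1=rois['frame']; print(W[a:b,c0:c1,2].round(0).astype(int)[::2,::2])
E
```

```text
top [248.4 227.9] 72 zmax 99.4 topmean [521.5 119.8  94.5] 64 ((521.3215942382812, 119.8328857421875), (23.813505172729492, 24.5356388092041), 8.200885772705078)
top [219.4 232.9] 73 zmax 98.6 topmean [508.7 205.5  94.4] 69 ((508.8704833984375, 205.33099365234375), (23.390548706054688, 24.948339462280273), 19.5777645111084)
top [194.3 244.4] 67 zmax 99.4 topmean [477.3 279.   94.8] 57 ((477.07635498046875, 280.0869445800781), (24.355924606323242, 20.578046798706055), 88.21392059326172)
top frame zs [71. 71. 71. 72. 72. 72. 72. 72. 73. 74. 74. 75. 76. 81. 83. 84. 90. 91.
 92. 92. 93. 94. 94. 95. 97.] med [ 484.9 -211.    57.1]
top spares zs [74. 75. 75. 75. 75. 75. 75. 75. 75. 77. 77. 77. 79. 80. 81. 82. 84. 84.
 84. 84. 84. 85. 86. 87. 87.] med [676.4   2.3  60. ]
top board zs [71. 71. 71. 72. 72. 72. 72. 72. 73. 74. 74. 75. 76. 81. 83. 84. 90. 91.
 92. 92. 93. 94. 94. 95. 97.] med [ 483.8 -209.5   55.9]
[[53 55 52 56 56 53 54 60 57 58 59 60 59 57 59]
 [52 56 55 57 58 55 57 56 57 58 57 56 57 53 56]
 [54 53 59 52 59 53 61 56 63 57 55 56 55 57 55]
 [59 59 56 59 57 57 61 60 59 58 63 56 
[... 1540 characters left out ...]
9 58 58 60 53 55 58 54 55]
 [55 53 55 56 58 57 60 91 94 63 60 60 59 57 55 57]
 [55 54 57 61 58 58 60 91 92 59 59 58 59 60 59 56]
 [58 56 60 58 56 60 60 84 86 71 61 61 61 60 59 55]
 [54 54 60 60 58 59 68 75 78 69 72 63 57 59 59 57]
 [55 55 59 60 61 62 68 73 71 72 66 63 59 56 61 54]
 [53 54 60 59 58 61 58 68 65 68 63 58 58 59 57 56]
 [54 51 59 60 60 59 59 59 61 59 57 60 60 61 58 56]
 [55 54 59 61 57 58 61 60 60 60 56 57 59 61 57 56]
 [54 56 56 59 59 60 58 60 59 58 59 60 61 57 54 55]
 [60 58 55 58 61 59 59 62 58 61 58 54 59 56 57 57]
 [59 57 57 53 57 56 56 59 57 58 57 55 54 52 54 54]
 [57 57 57 57 54 57 54 54 56 55 56 52 51 56 54 53]]<stdin>:21: RuntimeWarning: invalid value encountered in cast
```

View pics/top0z.png

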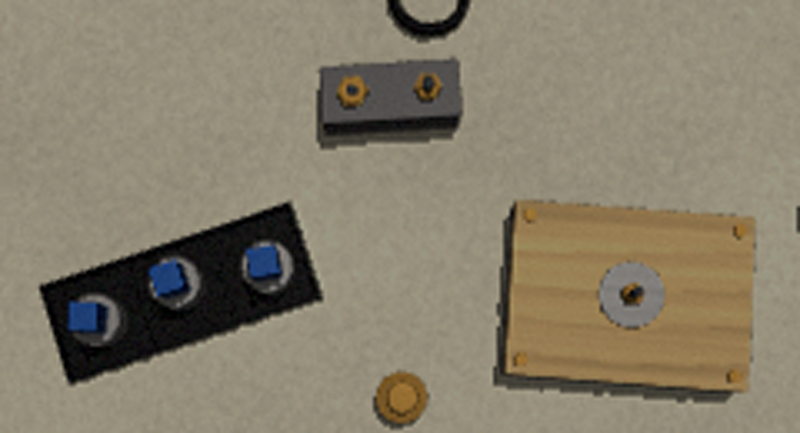

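View pics/side0z.png

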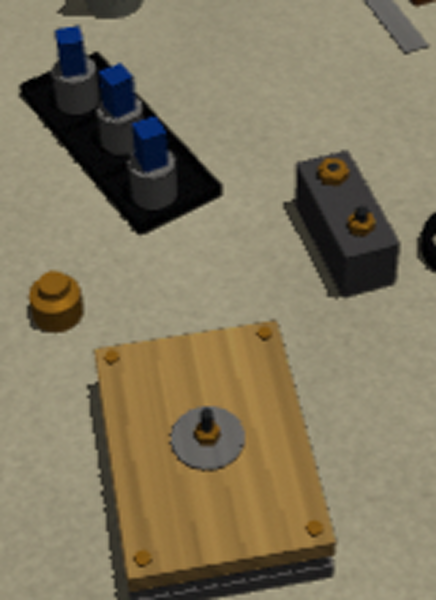

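```bash
cat >> h.py <<'E'
from scipy.optimize import minimize
S=6
def hullmask(n,pts,roi):
    a,b,c0,c1=roi; q=(proj(n,pts)-[c0,a]+0.5)*S-0.5
    m=np.zeros(((b-a)*S,(c1-c0)*S),'uint8')
    cv2.fillConvexPoly(m,cv2.convexHull((q*16).round().astype('int32')),1,cv2.LINE_8,4); return m>0
def prism(x,y,yaw,z0,z1,R,k,ph):
    t=np.radians(yaw)+ph+np.arange(k)*2*np.pi/k
    c=np.stack([x+R*np.cos(t),y+R*np.sin(t)],1)
    return np.vstack([np.c_[c,np.full(k,z)] for z in(z0,z1)])
def up(p,roi):
    a,b,c0,c1=roi; return cv2.resize(p[a:b,c0:c1],None,fx=S,fy=S,interpolation=cv2.INTER_CUBIC)
def bluemask(p,roi):
    h=up(p,roi).astype(int); return (h[...,2]-h[...,0]>35)
def fit(n,mask,roi,shape,x0,ign=None):
    ok=np.ones_like(mask) if ign is None else ~ign
    def f(v):
        m=hullmask(n,shape(v),roi); return 1-((m&mask&ok).sum()/max(1,((m|mask)&ok).sum()))
    best=None
    x0=np.array(x0,float)
    st=np.vstack([x0]+[x0+np.eye(len(x0))[i]*([4,4,10][i]) for i in range(len(x0))])
    r=minimize(f,x0,method='Nelder-Mead',options=dict(initial_simplex=st,xatol=.02,fatol=1e-4,maxiter=400)); return r.x,r.fun
def grip(n,p,x,y,z,yaw):  # z=grip centre
    u=proj(n,[[x,y,z]])[0].astype(int); roi=(max(0,u[1]-26),u[1]+26,max(0,u[0]-26),u[0]+26)
    m=bluemask(p,roi)
    # keep component nearest the centre
    k,l,s,c=cv2.connectedComponentsWithStats(m.astype('uint8')); i=1+np.argmin([np.hypot(*(c[j]-26*S)) if s[j,4]>200 else 1e9 for j in range(1,k)]); m=l==i
    return fit(n,m,roi,lambda v:prism(v[0],v[1],v[2],z-23,z+23,13*2**.5,4,np.pi/4),[x,y,yaw])
E
python3 - <<'E'
from h import *
P={n:cv2.imread(f"pics/{n}0.png")[:,:,::-1].copy() for n in("top","side")}
for g in [(522,119,8),(510,204,18),(478,278,-5)]:
    for n in P:
        for y0 in (g[2],g[2]+15): print(n,*[np.round(q,2) for q in grip(n,P[n],g[0],g[1],71,y0)])
for n in P:
    p=P[n]; u=proj(n,[[486,-212,60]])[0].astype(int); roi=(u[1]-24,u[1]+24,u[0]-24,u[0]+24)
    h=up(p,roi).astype(int); sat=h.max(2)-h.min(2)
    grey=(sat<25)&(h.min(2)>85)
    nb=(sat>60)
    k,l,s,c=cv2.connectedComponentsWithStats(grey.astype('uint8')); i=1+np.argmax(s[1:,4]); w=l==i
    cn,_=cv2.findContours(w.astype('uint8'),cv2.RETR_EXTERNAL,cv2.CHAIN_APPROX_NONE); m=np.zeros(w.shape,'uint8'); cv2.drawContours(m,cn,-1,1,-1)
    print(n,'washer',fit(n,m>0,roi,lambda v:prism(v[0],v[1],0,60,60,30,40,0),[486,-212]))
    roi=(u[1]-16,u[1]+14,u[0]-14,u[0]+14); h=up(p,roi).astype(int); sat=h.max(2)-h.min(2)
    br=(h[...,0]-h[...,2]>45)
    dark=(h.max(2)<70)
    brc=br&hullmask(n,prism(486,-212,0,58,75,16,40,0),roi)
    for y0 in(0,15,30,45): 
        x,f=fit(n,brc,roi,lambda v:prism(v[0],v[1],v[2],60,72,9/np.cos(np.pi/6),6,np.pi/6),[486,-212,y0],dark); print(n,'nut',x.round(2),round(f,3),x[2]%60)
    vis=np.clip(h,0,255).astype('uint8'); cv2.imwrite(f"pics/{n}nut.png",cv2.resize(vis[...,::-1],None,fx=3,fy=3))
# board and tray yaw
p=P['top'];W=world('top',np.load('top0.npy'))
sub=np.zeros(p.shape[:2],bool); sub[200:275,312:405]=1
b=sub&(np.abs(W[...,2]-56)<9)
print('board',cv2.minAreaRect(W[b][:,:2].astype('float32')))
sub[:]=0; sub[205:270,175:272]=1
b=sub&((p.max(2)<45)|(W[...,2]>25)); b=cv2.morphologyEx(b.astype('uint8'),cv2.MORPH_OPEN,np.ones((3,3)))>0
b&=W[...,2]<25
print('tray',cv2.minAreaRect(W[b][:,:2].astype('float32')))
for nm,(a,bb,c0,c1) in dict(weight=(258,282,278,303),spray=(200,245,120,165)).items():
    w=W[a:bb,c0:c1].reshape(-1,3); w=w[w[:,2]>20]; print(nm,np.median(w,0),w.min(0),w.max(0))
E
```

```text
top [523.06 121.49  13.16] 0.21
top [524.09 122.    16.87] 0.21
side [524.78 119.63  -9.61] 0.21
side [524.82 119.6   -9.69] 0.21
top [510.2  208.06  18.48] 0.27
top [510.93 208.32  27.67] 0.27
side [512.84 205.2   -8.5 ] 0.26
side [512.82 205.29  -8.27] 0.26
top [477.61 281.52  -9.76] 0.32
top [478.42 283.76 -11.02] 0.32
side [479.55 281.67  -6.53] 0.22
side [479.79 281.46  -6.4 ] 0.22
top washer (array([ 485.30595398, -210.15979767]), np.float64(0.07479689155775349))
top nut [ 485.58 -209.72    7.64] 0.298 7.640001860199338
top nut [ 485.87 -209.65   11.79] 0.296 11.791562841704465
top nut [ 485.44 -209.08   27.6 ] 0.337 27.604627450947536
top nut [ 485.51 -209.61   72.09] 0.306 12.087835203346856
side washer (array([ 487.33151054, -211.69731522]), np.float64(0.32490013315579225))
side nut [ 486.86 -211.19    6.99] 0.224 6.986037088699087
side nut [ 486.81 -211.51   18.86] 0.215 18.863692134284555
side nut [ 487.07 -211.7    32.68] 0.222 32.677245576089916
side nut [ 487.31 -211.15   39.64] 0.222 39.63905409023632
board ((485.2525939941406, -210.9449462890625), (220.82110595703125, 160.45724487304688), 83.96646118164062)
tray ((502.7432556152344, 205.80377197265625), (96.25101470947266, 247.15048217773438), 17.162076950073242)
weight [3.98489881e+02 3.47087580e-01 3.38452853e+01] [377.04807688 -21.21209276  24.97496707] [420.08412746  22.07239713  51.47038117]
spray [547.12863289 420.23790043 120.80023443] [519.46444249 404.69261596  20.36209231] [585.04719031 472.2424274  187.20018821]
```

```bash
cat >> h.py <<'E'
def bluemask(p,roi):
    h=up(p,roi).astype(int); mx=h.max(2); return (h[...,2]-h[...,0]>18)&((h[...,2]-h[...,0])>0.35*np.maximum(mx,1))
E
python3 - <<'E'
from h import *
P={n:cv2.imread(f"pics/{n}0.png")[:,:,::-1].copy() for n in("top","side")}
tiles=[]
for g in [(522,119,8),(510,204,18),(478,278,-5)]:
    for n in P:
        for y0 in (g[2],g[2]+15): r=grip(n,P[n],g[0],g[1],71,y0); print(n,*[np.round(q,2) for q in r])
        u=proj(n,[[g[0],g[1],71]])[0].astype(int); roi=(u[1]-22,u[1]+22,u[0]-22,u[0]+22)
        a=np.clip(up(P[n],roi),0,255).astype('uint8').copy()
        v=r[0];cn,_=cv2.findContours(hullmask(n,prism(v[0],v[1],v[2],48,94,13*2**.5,4,np.pi/4),roi).astype('uint8'),0,1);cv2.drawContours(a,cn,-1,(255,0,0),1)
        cn,_=cv2.findContours(bluemask(P[n],roi).astype('uint8'),0,1);cv2.drawContours(a,cn,-1,(0,255,0),1)
        tiles.append(a)
cv2.imwrite("pics/gr.png",np.vstack([np.hstack(tiles[0::2]),np.hstack(tiles[1::2])])[...,::-1])
a=[cv2.resize(cv2.imread(f"pics/{n}nut.png"),(400,400)) for n in P]; cv2.imwrite("pics/nuts.png",np.hstack(a))
E
```

```text
top [523.51 121.97  13.03] 0.16
top [523.17 121.72  12.69] 0.15
side [524.2  119.53   3.66] 0.07
side [524.17 119.5    3.54] 0.07
top [510.56 208.01  12.76] 0.16
top [510.51 208.04  14.17] 0.16
side [510.81 204.3    6.72] 0.09
side [510.71 203.75   5.2 ] 0.09
top [477.61 281.82  -8.84] 0.11
top [477.57 281.51  -9.07] 0.11
side [479.39 278.54  -6.44] 0.11
side [479.26 278.44  -6.97] 0.11
```

View pics/gr.png

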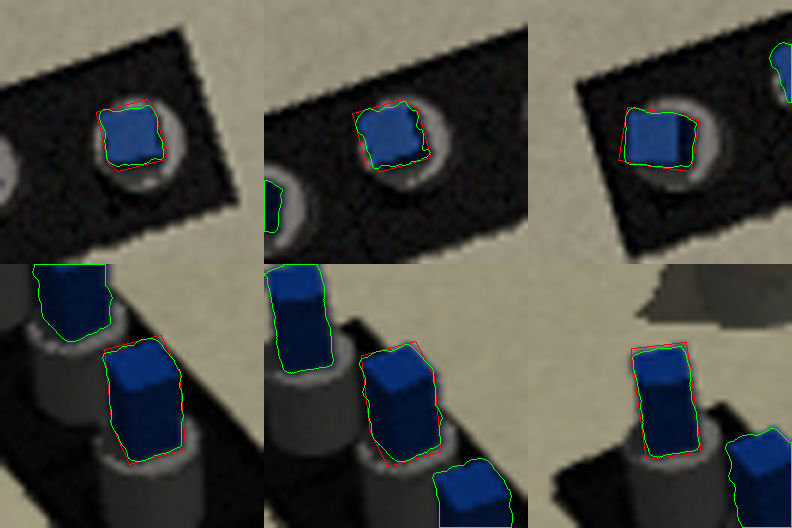

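View pics/nuts.png

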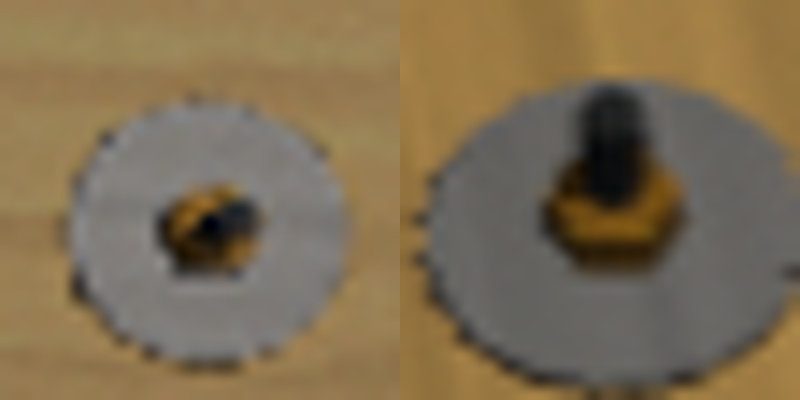

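```bash
python3 - <<'E'
from h import *
P={n:cv2.imread(f"pics/{n}0.png")[:,:,::-1].copy() for n in("top","side")}
for n in P:
    p=P[n]; cx,cy=(485.5,-210) if n=="top" else (487,-211.5)
    u=proj(n,[[486,-212,60]])[0].astype(int); roi=(u[1]-20,u[1]+14,u[0]-14,u[0]+14); h=up(p,roi).astype(int)
    mx=h.max(2); rb=(h[...,0]-h[...,2])/np.maximum(mx,1)
    br=(rb>.38)&(mx>35)&hullmask(n,prism(cx,cy,0,58,75,17,40,0),roi)
    res=[]
    for yaw in range(-30,30,5):
        best=9
        for dx in np.arange(-2,2.1,.5):
            for dy in np.arange(-2,2.1,.5):
                st=hullmask(n,prism(cx+dx,cy+dy,0,72,94,5,30,0),roi)
                m=hullmask(n,prism(cx+dx,cy+dy,yaw,60,72,9/np.cos(np.pi/6),6,np.pi/6),roi)&~st
                f=1-(m&br&~st).sum()/((m|br)&~st).sum()
                if f<best: best=f;b=(cx+dx,cy+dy)
        res.append((yaw,round(best,3),b))
    for r in res: print(n,*r)
    cv2.imwrite(f"pics/{n}br.png",cv2.resize(np.hstack([np.clip(h,0,255),np.repeat(br[...,None]*255,3,2)]).astype('uint8')[...,::-1],None,fx=2,fy=2))
E
```

```text
Traceback (most recent call last):
  File "h.py", line 18, in hullmask
    a,b,c0,c1=roi; q=(proj(n,pts)-[c0,a]+0.5)*S-0.5
                      ~~~~^^^^^^^
  File "h.py", line 9, in proj
    c=robot.calibration(n);X=np.atleast_2d(X)
ValueError: time passes only in moves, steps and waits
```

```bash
python3 - <<'E'
s=open('h.py').read()
s=s.replace('robot.calibration(n)','CAL(n)').replace("def world","import functools\n@functools.lru_cache(None)\ndef CAL(n): return robot.calibration(n)\ndef world",1)
open('h.py','w').write(s)
from h import *
P={n:cv2.imread(f"pics/{n}0.png")[:,:,::-1].copy() for n in("top","side")}
print(robot.observe()['t'])
for n in P:
    p=P[n]; cx,cy=(485.5,-210) if n=="top" else (487,-211.5)
    u=proj(n,[[486,-212,60]])[0].astype(int); roi=(u[1]-20,u[1]+14,u[0]-14,u[0]+14); h=up(p,roi).astype(int)
    mx=h.max(2); rb=(h[...,0]-h[...,2])/np.maximum(mx,1)
    br=(rb>.38)&(mx>35)&hullmask(n,prism(cx,cy,0,58,75,17,40,0),roi)
    for yaw in range(-30,30,5):
        best=9
        for dx in np.arange(-2,2.1,.5):
            for dy in np.arange(-2,2.1,.5):
                st=hullmask(n,prism(cx+dx,cy+dy,0,72,94,5,30,0),roi)
                m=hullmask(n,prism(cx+dx,cy+dy,yaw,60,72,9/np.cos(np.pi/6),6,np.pi/6),roi)&~st
                f=1-(m&br&~st).sum()/((m|br)&~st).sum()
                if f<best: best=f;b=(cx+dx,cy+dy)
        print(n,yaw,round(best,3),b)
    cv2.imwrite(f"pics/{n}br.png",cv2.resize(np.hstack([np.clip(h,0,255),np.repeat(br[...,None]*255,3,2)]).astype('uint8')[...,::-1],None,fx=2,fy=2))
E
```

```text
0.1
top -30 0.251 (np.float64(486.0), np.float64(-210.5))
top -25 0.249 (np.float64(486.0), np.float64(-210.5))
top -20 0.249 (np.float64(486.0), np.float64(-210.5))
top -15 0.247 (np.float64(486.0), np.float64(-210.5))
top -10 0.247 (np.float64(486.0), np.float64(-210.5))
top -5 0.243 (np.float64(486.0), np.float64(-210.5))
top 0 0.241 (np.float64(486.5), np.float64(-210.5))
top 5 0.241 (np.float64(486.0), np.float64(-210.5))
top 10 0.23 (np.float64(486.0), np.float64(-210.5))
top 15 0.232 (np.float64(486.0), np.float64(-210.5))
top 20 0.235 (np.float64(485.5), np.float64(-210.5))
top 25 0.245 (np.float64(486.0), np.float64(-210.5))
side -30 0.156 (np.float64(487.0), np.float64(-212.0))
side -25 0.167 (np.float64(487.0), np.float64(-212.0))
side -20 0.179 (np.float64(487.0), np.float64(-212.5))
side -15 0.195 (np.float64(487.0), np.float64(-212.0))
side -10 0.188 (np.float64(487.0), np.float64(-212.0))
side -5 0.177 (np.float64(487.0), np.float64(-212.0))
side 0 0.163 (np.float64(487.0), np.float64(-212.0))
side 5 0.146 (np.float64(487.0), np.float64(-211.5))
side 10 0.141 (np.float64(487.0), np.float64(-211.5))
side 15 0.14 (np.float64(487.0), np.float64(-211.5))
side 20 0.146 (np.float64(487.0), np.float64(-212.0))
side 25 0.153 (np.float64(487.0), np.float64(-212.0))
```

Both views put the nut at about (486.5, -211) with its hex turned about 12°. The stud reaches 34 mm, so it is the 18 mm nut. Next I'll make a helper that works out shifts, then move.

```bash
cat > to.py <<'E'
import sys,numpy as np
# to.py cx cy cz cyaw  tx ty tz tyaw  : shift in tool axes (tool down)
c=list(map(float,sys.argv[1:9])); d=np.subtract(c[4:7],c[:3]); a=np.radians(c[3])
x=np.array([np.cos(a),np.sin(a),0]);y=np.array([np.sin(a),-np.cos(a),0])
w=(c[3]-c[7]+180)%360-180
print('tx %.4f ty %.4f tz %.4f wz %.2f dist %.0f'%(x@d/1e3,y@d/1e3,-d[2]/1e3,w,np.linalg.norm(d)))
E
python3 to.py 158.2 552.8 207.4 164 523.8 120.6 150 187
```

```text
tx -0.4706 ty -0.3147 tz 0.0574 wz -23.00 dist 569
```

```bash
python3 -m handwheel '[[0.6,-0.4706,-0.3147,0.0574,0,0,-23],[0.6,-0.4706,-0.3147,0.0574,0,0,-23],[0.6,-0.4706,-0.3147,0.0574,0,0,-23],[0.6,-0.4706,-0.3147,0.0574,0,0,-23],[0.6,-0.4706,-0.3147,0.0574,0,0,-23],[0.6,-0.4706,-0.3147,0.0574,0,0,-23],[0.6,-0.4706,-0.3147,0.0574,0,0,-23],[0.6,-0.4706,-0.3147,0.0574,0,0,-23]]'
```

```text
t: 0.9
eef_pos: [411.1, 253.4, 167.6]
tcp_rot: [180.0, -0.0, -173.0]
ft_force: [0.6, 0.7, -0.4]
finger_gap: 0.599
```

```bash
python3 -m handwheel '[[0.6,0,0,0,0,0,0],[0.6,0,0,0,0,0,0]]'
```

```text
t: 1.1
eef_pos: [410.6, 254.3, 167.4]
tcp_rot: [180.0, -0.1, -173.2]
ft_force: [-0.2, 0.6, 0.4]
finger_gap: 0.597
```

```bash
python3 to.py 410.8 254.1 167.4 187 523.8 120.6 130 187
```

```text
tx -0.0959 ty -0.1463 tz 0.0374 wz 0.00 dist 179
```

```bash
python3 -m handwheel '[[0.6,-0.0959,-0.1463,0.0374,0,0,0],[0.6,-0.0959,-0.1463,0.0374,0,0,0],[0.6,-0.0959,-0.1463,0.0374,0,0,0],[0.6,-0.0959,-0.1463,0.0374,0,0,0],[0.6,-0.0959,-0.1463,0.0374,0,0,0],[0.6,-0.0959,-0.1463,0.0374,0,0,0]]'
python3 - <<'E'
from h import *
for n in("top","side"):
    p,d=robot.grab_frame(n); 
    a,b,c,e=(180,300,180,340) if n=="top" else (100,220,170,330)
    cv2.imwrite(f"pics/{n}1.png",cv2.resize(p[a:b,c:e],None,fx=4,fy=4,interpolation=cv2.INTER_CUBIC)[:,:,::-1])
print(robot.observe()['eef_pos'],robot.observe()['tcp_rot'])
E
```

```text
t: 1.7
eef_pos: [522.5, 123.2, 130.1]
tcp_rot: [180.0, -0.1, -172.9]
ft_force: [-1.2, -0.0, 0.0]
finger_gap: 0.602
[522.42382611 123.69632032 130.63117651] [ 1.79969347e+02 -2.24234058e-02 -1.72841586e+02]
```

View pics/side1.png

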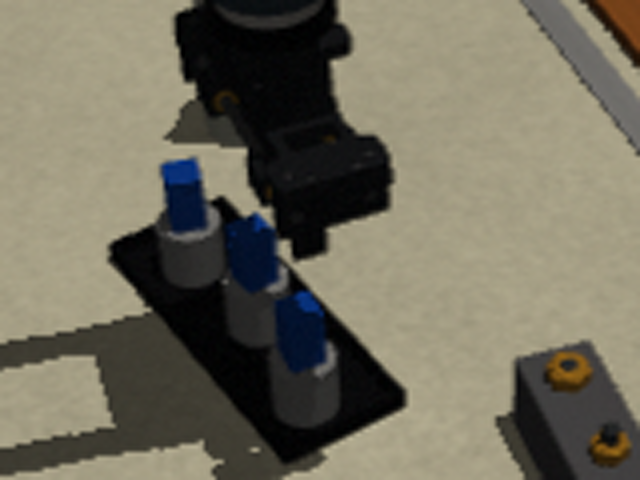

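View pics/top1.png

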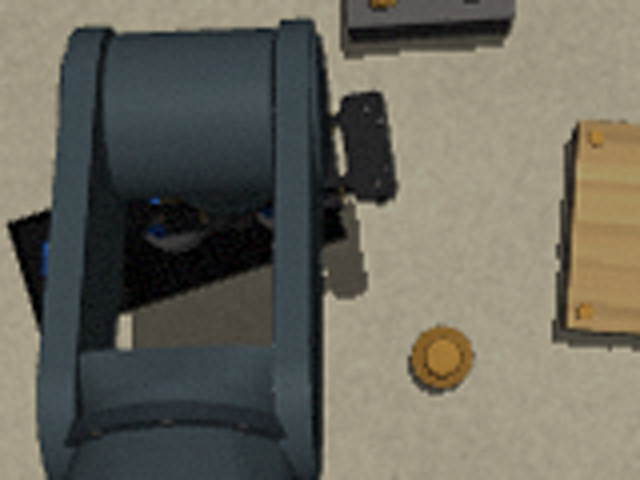

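```bash
python3 - <<'E'
from h import *
t=np.array([522.4,123.2,130.3]);a=np.radians(187);j=np.array([np.sin(a),-np.cos(a),0])
for q in(t,t+26.4*j,t-26.4*j): print((proj("side",q)[0]-[170,100])*4,(proj("top",q)[0]-[180,180])*4)
E
```

```text
[289.00597114 257.92834064] [264.47551224 185.32012615]
[274.36883995 233.08076833] [227.92282287 190.81528705]
[304.0379204  283.44614473] [301.00980428 179.82773101]
```

```bash
python3 - <<'E'
from h import *
p,d=robot.grab_frame("side"); W=world("side",d)
for v in range(148,182,2): print(v,[tuple(W[v,u].round(0).astype(int)) for u in (238,242,245,248,252)])
cv2.imwrite("pics/side2.png",cv2.resize(p[100:220,170:330],None,fx=5,fy=5,interpolation=cv2.INTER_NEAREST)[:,:,::-1])
print(robot.observe()['eef_pos'])
E
```

```text
148 [(np.int64(500), np.int64(37), np.int64(259)), (np.int64(507), np.int64(26), np.int64(265)), (np.int64(514), np.int64(26), np.int64(264)), (np.int64(521), np.int64(29), np.int64(260)), (np.int64(531), np.int64(31), np.int64(255))]
150 [(np.int64(500), np.int64(40), np.int64(250)), (np.int64(507), np.int64(27), np.int64(259)), (np.int64(514), np.int64(29), np.int64(255)), (np.int64(521), np.int64(31), np.int64(252)), (np.int64(530), np.int64(30), np.int64(250))]
152 [(np.int64(500), np.int64(40), np.int64(244)), (np.int64(506), np.int64(28), np.int64(252)), (np.int64(513), np.int64(29), np.int64(250)), (np.int64(521), np.int64(35), np.int64(243)), (np.int64(532), np.int64(39), np.int64(237))]
154 [(np.int64(550), np.int64(323), np.int64(-4)), (np.int64(507), np.int64(32), np.int64(243)), (np.int64(514), np.int64(33), np.int64(240)), (np.int64(522), np.int64(37), np.int64(235)), (np.int64(531), np.int64(38), np.int64(232))]
156 [(np.int64(546), np.int64(308), np.int64(1)), (np.int64(507), np.int64(34), np.int64(236)), (np.int64(514), np.int64(36), np.int64(233)), (np.int64(521), np
[... 2228 characters left out ...]
41)), (np.int64(519), np.int64(122), np.int64(93)), (np.int64(525), np.int64(115), np.int64(97)), (np.int64(534), np.int64(117), np.int64(93)), (np.int64(565), np.int64(213), np.int64(-1))]
178 [(np.int64(518), np.int64(182), np.int64(32)), (np.int64(517), np.int64(115), np.int64(92)), (np.int64(524), np.int64(110), np.int64(94)), (np.int64(532), np.int64(108), np.int64(94)), (np.int64(558), np.int64(184), np.int64(19))]
180 [(np.int64(518), np.int64(182), np.int64(25)), (np.int64(515), np.int64(104), np.int64(96)), (np.int64(523), np.int64(107), np.int64(90)), (np.int64(531), np.int64(107), np.int64(88)), (np.int64(558), np.int64(185), np.int64(10))]
[522.56139229 123.63730061 130.78194024]
```

View pics/side2.png

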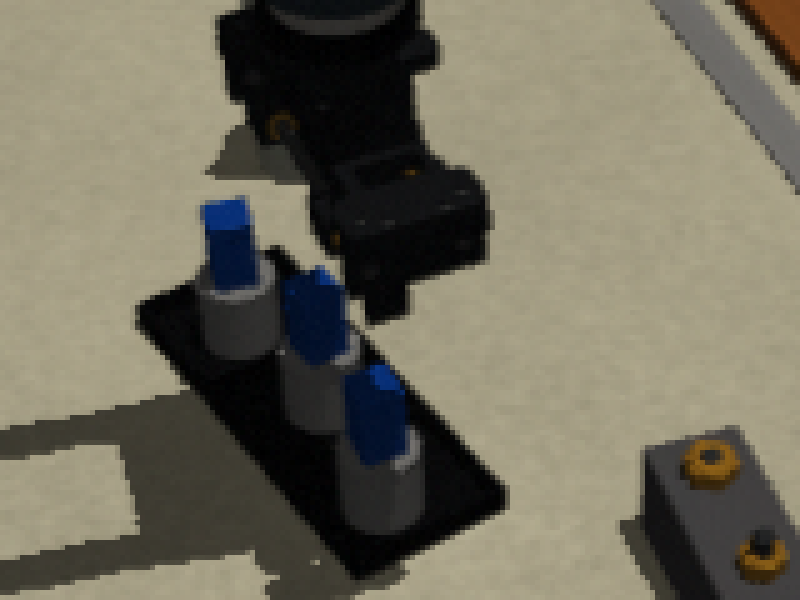

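The side view shows the near fingertip at crop pixel (390,320). Its depth puts it at z≈165 while the reported TCP is 130, so the gripper looks about 35 mm higher than the state says. I'll go down partway and check again.

```bash
python3 to.py 522.5 123.6 130.5 187 523.8 120.6 95 187;  python3 -m handwheel '[[0.6,-0.001,-0.003,0.0355,0,0,0],[0.6,-0.001,-0.003,0.0355,0,0,0],[0.6,-0.001,-0.003,0.0355,0,0,0],[0.6,-0.001,-0.003,0.0355,0,0,0]]'
python3 - <<'E'
from h import *
p,d=robot.grab_frame("side"); W=world("side",d)
cv2.imwrite("pics/side3.png",cv2.resize(p[100:220,170:330],None,fx=5,fy=5,interpolation=cv2.INTER_NEAREST)[:,:,::-1])
for v in range(160,186,2): print(v,[tuple(int(x) for x in W[v,u].round(0)) for u in (236,238,240,242,245,248,252)])
o=robot.observe();print(o['eef_pos'],o['joint_positions'])
E
```

```text
tx -0.0009 ty -0.0031 tz 0.0355 wz 0.00 dist 36
t: 2.25
eef_pos: [525.3, 119.5, 96.4]
tcp_rot: [-180.0, 0.1, -172.9]
ft_force: [0.2, -0.3, 0.0]
finger_gap: 0.598
160 [(520, 195, 86), (501, 58, 206), (506, 58, 204), (504, 25, 232), (511, 22, 233), (517, 22, 231), (528, 27, 224)]
162 [(519, 195, 79), (500, 56, 201), (505, 58, 198), (504, 26, 225), (510, 22, 227), (518, 25, 223), (527, 24, 221)]
164 [(518, 192, 75), (524, 196, 70), (540, 254, 17), (503, 24, 221), (510, 25, 218), (518, 27, 215), (528, 32, 208)]
166 [(518, 193, 67), (524, 194, 64), (532, 209, 50), (504, 30, 209), (511, 32, 206), (518, 32, 204), (528, 34, 199)]
168 [(517, 191, 62), (523, 195, 57), (530, 204, 46), (503, 28, 205), (511, 31, 201), (519, 35, 195), (528, 33, 194)]
170 [(517, 192, 53), (523, 196, 48), (528, 196, 46), (503, 29, 198), (511, 32, 194), (518, 31, 193), (537, 77, 148)]
172 [(515, 187, 50), (521, 188, 49), (527, 190, 45), (534, 199, 35), (521, 89, 134), (527, 78, 143), (537, 79, 139)]
174 [(515, 187, 44), (520, 185, 44), (525, 184, 43), (521, 128, 93), (521, 91, 126), (526, 78, 137), (537, 79, 132)]
176 [(514, 184, 39), (519, 181, 40), (514, 123, 93), (519, 121, 93), (526, 118, 94), (533, 114, 96), (565, 216, -4)]
178 [(512, 180, 35), (518, 184, 30), (512, 114, 95), (517, 113, 94), (524, 110, 95), (532, 109, 93), (559, 189, 14)]
180 [(512, 182, 25), (518, 184, 23), (512, 117, 84), (515, 106, 94), (523, 109, 89), (531, 108, 88), (557, 182, 13)]
182 [(511, 181, 19), (517, 184, 15), (512, 119, 76), (514, 102, 90), (522, 106, 84), (531, 109, 80), (555, 174, 13)]
184 [(511, 183, 10), (516, 181, 10), (511, 117, 70), (513, 101, 85), (522, 104, 79), (530, 105, 76), (554, 172, 7)]
[525.60984023 119.36383582  96.53922634] [ 1.68776467e-01  1.30867611e+01  1.02713659e+02  2.79314492e-03
  6.40759462e+01 -9.68949176e+01]
```

View pics/side3.png

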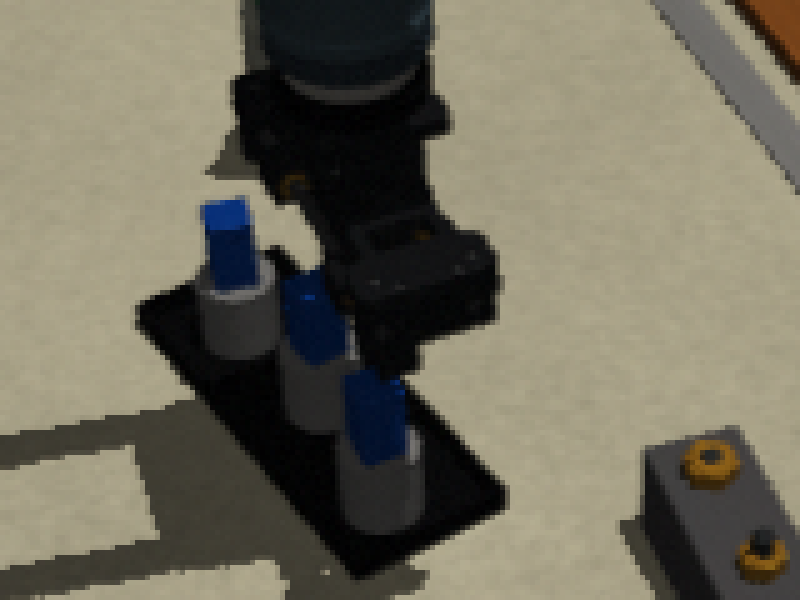

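```bash
python3 to.py 525.4 119.4 96.5 187 523.8 120.6 62 187;  python3 -m handwheel '[[0.6,0.0014,0.0014,0.0345,0,0,0],[0.6,0.0014,0.0014,0.0345,0,0,0],[0.6,0.0014,0.0014,0.0345,0,0,0]]'
python3 - <<'E'
from h import *
p,d=robot.grab_frame("side"); W=world("side",d)
cv2.imwrite("pics/side4.png",cv2.resize(p[110:230,170:330],None,fx=5,fy=5,interpolation=cv2.INTER_NEAREST)[:,:,::-1])
for v in range(170,200,2): print(v,[tuple(int(x) for x in W[v,u].round(0)) for u in (242,245,248,252,255)])
o=robot.observe();print(o['eef_pos'],o['ft_force'])
p,d=robot.grab_frame("top")
cv2.imwrite("pics/top4.png",cv2.resize(p[150:270,170:330],None,fx=5,fy=5,interpolation=cv2.INTER_NEAREST)[:,:,::-1])
E
```

```text
tx 0.0014 ty 0.0014 tz 0.0345 wz 0.00 dist 35
t: 2.6
eef_pos: [523.0, 120.2, 61.0]
tcp_rot: [180.0, -0.1, -173.0]
ft_force: [0.7, 0.7, 0.3]
finger_gap: 0.6
170 [(503, 28, 199), (510, 27, 198), (517, 27, 196), (526, 26, 194), (533, 27, 192)]
172 [(503, 28, 193), (508, 19, 200), (516, 23, 193), (526, 26, 188), (533, 29, 184)]
174 [(502, 25, 190), (507, 19, 193), (516, 25, 186), (525, 27, 182), (535, 36, 171)]
176 [(502, 28, 181), (508, 25, 182), (516, 31, 174), (526, 33, 169), (534, 35, 165)]
178 [(502, 31, 171), (509, 31, 169), (517, 34, 165), (526, 34, 162), (533, 31, 162)]
180 [(501, 30, 166), (509, 34, 160), (516, 32, 160), (536, 82, 109), (565, 176, 16)]
182 [(501, 31, 159), (508, 33, 155), (525, 80, 107), (535, 77, 107), (563, 170, 15)]
184 [(513, 103, 83), (519, 92, 91), (524, 78, 103), (535, 81, 96), (562, 167, 10)]
186 [(513, 105, 74), (522, 108, 69), (530, 109, 65), (544, 124, 47), (562, 170, -1)]
188 [(513, 108, 63), (521, 104, 65), (529, 106, 61), (541, 115, 49), (559, 159, 2)]
190 [(513, 107, 57), (520, 104, 57), (528, 105, 54), (539, 105, 51), (558, 153, 1)]
192 [(513, 110, 47), (520, 104, 51), (528, 106, 47), (538, 102, 47), (555, 141, 5)]
194 [(511, 105, 45), (518, 100, 47), (526, 96, 49), (537, 100, 42), (554, 138, 0)]
196 [(510, 98, 45), (517, 97, 43), (525, 95, 43), (537, 99, 35), (551, 127, 4)]
198 [(509, 100, 35), (517, 98, 34), (525, 96, 34), (536, 96, 31), (549, 120, 3)]
[523.87750512 120.16072141  61.71996362] [ 0.46400879 -0.22685942 -0.55871682]
```

View pics/side4.png

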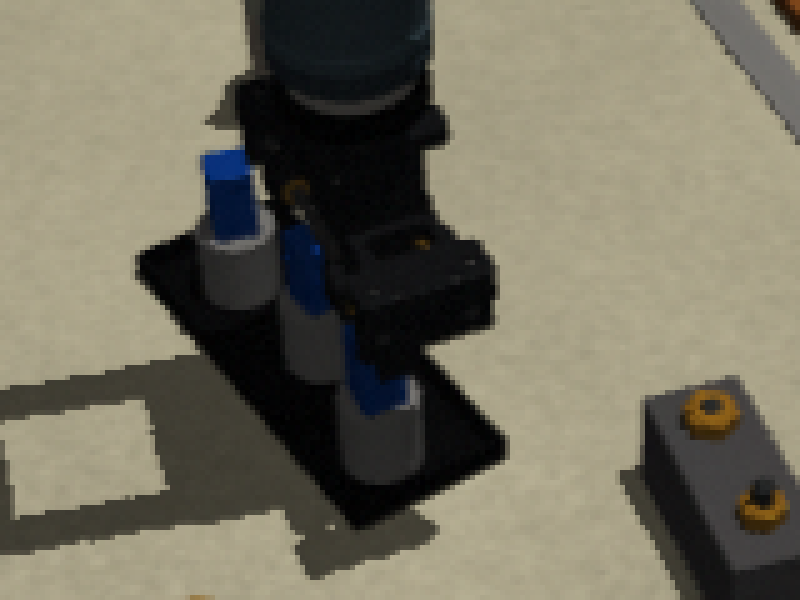

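View pics/top4.png

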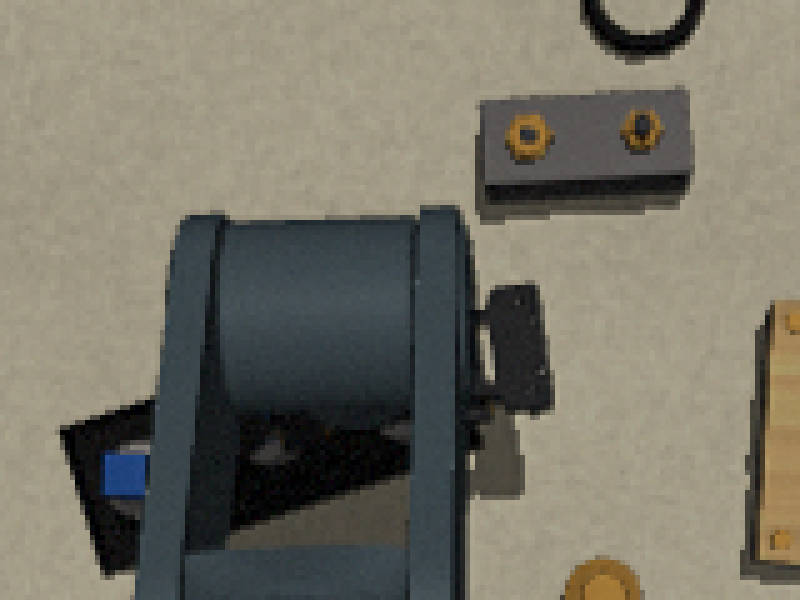

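Fingertips are still about 30 mm higher than reported (z≈94 at a reported 61). A reported 34 is safe whichever is right, since the body stays above the grip top and the fingers straddle the barrel.

```bash
python3 -m handwheel '[[0.6,0,0,0.014,0,0,0],[0.6,0,0,0.027,0,0,0],[0.6,0,0,0.027,0,0,0],[0.6,0,0,0.027,0,0,0]]'
python3 - <<'E'
from h import *
p,d=robot.grab_frame("side"); W=world("side",d)
cv2.imwrite("pics/side5.png",cv2.resize(p[110:230,170:330],None,fx=5,fy=5,interpolation=cv2.INTER_NEAREST)[:,:,::-1])
for v in range(180,202,2): print(v,[tuple(int(x) for x in W[v,u].round(0)) for u in (242,245,248,252,255)])
o=robot.observe();print(o['eef_pos'],o['ft_force'])
E
```

```text
t: 3.1
eef_pos: [522.6, 120.1, 32.7]
tcp_rot: [180.0, -0.1, -173.0]
ft_force: [-0.2, 0.4, -0.6]
finger_gap: 0.599
180 [(501, 29, 168), (507, 23, 171), (514, 23, 169), (524, 26, 164), (531, 24, 163)]
182 [(500, 28, 162), (506, 22, 165), (514, 23, 163), (524, 27, 155), (531, 27, 154)]
184 [(500, 30, 154), (507, 27, 155), (514, 24, 155), (526, 35, 141), (533, 34, 141)]
186 [(500, 31, 146), (507, 32, 143), (514, 30, 143), (524, 31, 138), (532, 34, 133)]
188 [(500, 35, 136), (507, 32, 137), (514, 32, 134), (524, 31, 132), (559, 158, 3)]
190 [(513, 108, 56), (506, 31, 131), (523, 80, 80), (533, 78, 78), (557, 149, 5)]
192 [(513, 110, 47), (519, 103, 52), (522, 74, 79), (534, 82, 68), (555, 143, 3)]
194 [(511, 102, 48), (518, 98, 49), (526, 95, 50), (537, 100, 42), (553, 136, 3)]
196 [(510, 100, 43), (518, 100, 40), (526, 98, 40), (537, 100, 34), (550, 125, 6)]
198 [(510, 103, 32), (516, 94, 38), (524, 93, 37), (536, 97, 29), (548, 117, 6)]
200 [(509, 102, 26), (516, 97, 29), (524, 96, 27), (536, 99, 20), (547, 115, 1)]
[523.07527103 120.10178823  33.21515233] [0.54472114 0.17221475 0.73047496]
```

View pics/side5.png

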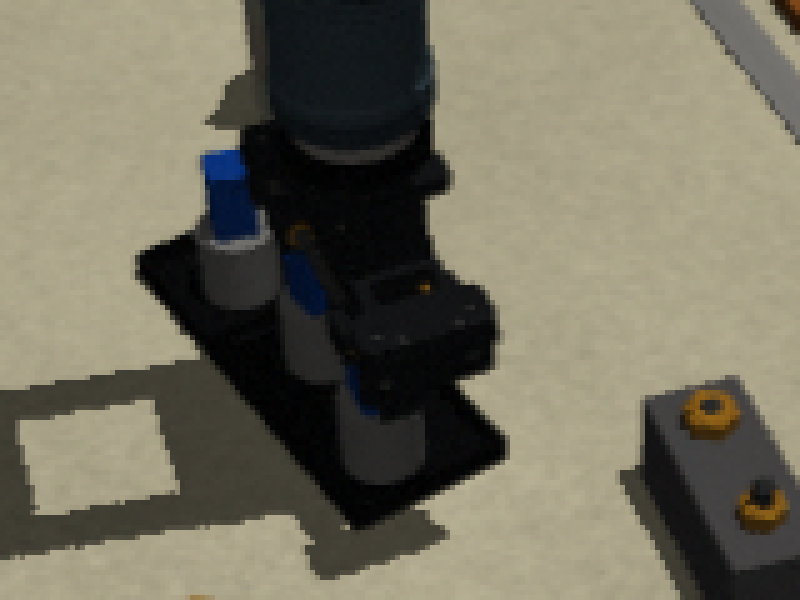

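Vision is consistent: tips at about z 66 with 33 reported, body bottom at about 130. I'll go 8 mm lower and close.

```bash
python3 -m handwheel '[[0.6,0,0,0.004,0,0,0],[0.6,0,0,0.008,0,0,0],[0.2,0,0,0.008,0,0,0],[0,0,0,0.008,0,0,0],[0,0,0,0.008,0,0,0],[0,0,0,0.008,0,0,0]]'; python3 -m handwheel '[[0,0,0,0,0,0,0],[0,0,0,0,0,0,0],[0,0,0,0,0,0,0]]'
```

```text
t: 3.75
eef_pos: [523.4, 120.1, 25.6]
tcp_rot: [-180.0, 0.0, -173.0]
ft_force: [-0.7, -0.1, 0.2]
finger_gap: 0.29
t: 4.05
eef_pos: [523.4, 120.1, 25.6]
tcp_rot: [-180.0, 0.0, -173.0]
ft_force: [-0.5, 0.2, -0.1]
finger_gap: 0.292
```

```bash
python3 to.py 523.4 120.1 25.6 187 486.5 -211 135 192; python3 -m handwheel '[[0,0,0,-0.05,0,0,0],[0,0,0,-0.11,0,0,0],[0,0,0,-0.11,0,0,0],[0,0,0,-0.11,0,0,0],[0,0,0,-0.11,0,0,0]]'
```

```text
tx 0.0770 ty -0.3241 tz -0.1094 wz -5.00 dist 351
t: 4.55
eef_pos: [521.9, 120.1, 133.8]
tcp_rot: [180.0, -0.1, -173.0]
ft_force: [-0.1, -0.0, -3.2]
finger_gap: 0.294
```

```bash
python3 -m handwheel '[[0,0.0770,-0.3241,0,0,0,-5],[0,0.0770,-0.3241,0,0,0,-5],[0,0.0770,-0.3241,0,0,0,-5],[0,0.0770,-0.3241,0,0,0,-5],[0,0.0770,-0.3241,0,0,0,-5],[0,0.0770,-0.3241,0,0,0,-5],[0,0.0770,-0.3241,0,0,0,-5],[0,0.0770,-0.3241,0,0,0,-5]]'
python3 -m handwheel '[[0,0,0,0,0,0,0],[0,0,0,0,0,0,0]]'
cat >> h.py <<'E'
def shot(tag,n,roi):
    p,d=robot.grab_frame(n); a,b,c,e=roi; f=min(800//(e-c),600//(b-a))
    cv2.imwrite(f"pics/{tag}_{n}.png",cv2.resize(p[a:b,c:e],None,fx=f,fy=f,interpolation=cv2.INTER_CUBIC)[:,:,::-1]); cv2.imwrite(f"pics/{tag}_{n}_full.png",p[:,:,::-1]); np.save(f"{tag}_{n}.npy",d); return p,d
E
python3 - <<'E'
from h import *
shot("a1","side",(200,330,190,350)); shot("a1","top",(180,300,280,440)); print(robot.observe()['eef_pos'])
E
```

```text
t: 5.35
eef_pos: [484.4, -214.3, 132.8]
tcp_rot: [179.9, -0.2, -168.3]
ft_force: [-0.4, 0.6, -3.4]
finger_gap: 0.295
t: 5.55
eef_pos: [485.5, -209.3, 133.7]
tcp_rot: [179.8, -0.1, -167.9]
ft_force: [-0.2, -0.6, -2.8]
finger_gap: 0.29
[ 486.22829413 -209.29465231  134.61073237]
```

View pics/a1_side.png

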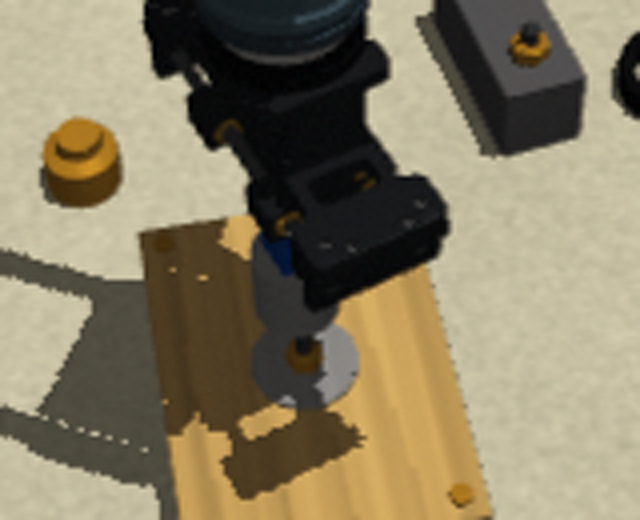

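View pics/a1_top.png

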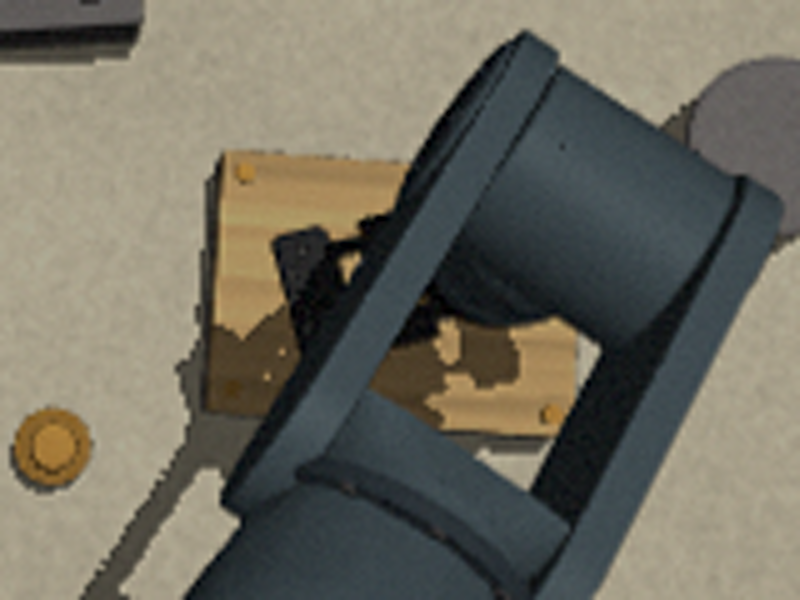

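```bash
python3 - <<'E'
from h import *
p=cv2.imread("pics/a1_side_full.png")[:,:,::-1].copy(); n="side"
roi=(200,330,190,350); a=np.clip(up(p,roi),0,255).astype('uint8').copy()
for (x,y),c in(((486.2,-209.3),(255,0,0)),((487.0,-209.9),(0,255,0))):
    for R,z0,z1 in((22,112,156),):
        cn,_=cv2.findContours(hullmask(n,prism(x,y,0,z0,z1,R,60,0),roi).astype('uint8'),0,1);cv2.drawContours(a,cn,-1,c,1)
a=a[200:620,280:780]; cv2.imwrite("pics/ov1.png",cv2.resize(a,None,fx=1.4,fy=1.4)[...,::-1])
E
```

```text
(no output)
```

View pics/ov1.png

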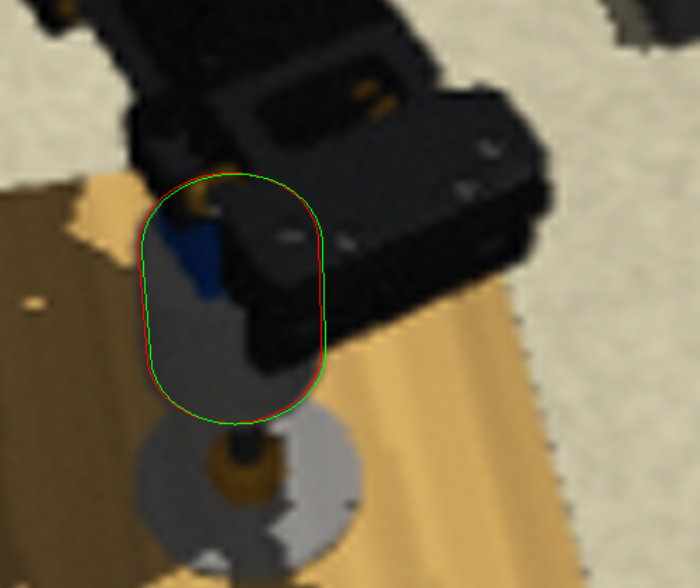

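```bash
python3 -m handwheel '[[0,0,-0.0019,0.015,0,0,0],[0,0,-0.0019,0.03,0,0,0],[0,0,-0.0019,0.03,0,0,0],[0,0,-0.0019,0.03,0,0,0],[0,0,-0.0019,0.03,0,0,0]]'
```

```text
t: 6.15
eef_pos: [487.5, -212.7, 106.4]
tcp_rot: [-179.9, 0.1, -167.9]
ft_force: [-0.4, -0.6, -2.5]
finger_gap: 0.295
```

```bash
python3 -m handwheel '[[0,0,0,0.002,0,0,0],[0,0,0,0.004,0,0,0],[0,0,0,0.004,0,0,0]]'
```

```text
t: 6.45
eef_pos: [486.8, -212.8, 101.4]
tcp_rot: [180.0, -0.0, -168.0]
ft_force: [-0.6, 0.1, -2.5]
finger_gap: 0.291
```

```bash
python3 -m handwheel '[[0,0,0.0012,0.001,0,0,0],[0,0,0.0012,0.002,0,0,0],[0,0,0.0012,0.004,0,0,0],[0,0,0.0012,0.004,0,0,0]]'; python3 - <<'E'
from station import robot
print(robot.observe()['eef_pos'],robot.observe()['ft_force'])
E
```

```text
t: 6.85
eef_pos: [487.3, -212.0, 99.1]
tcp_rot: [-179.9, 0.1, -168.0]
ft_force: [-2.3, 2.2, 9.1]
finger_gap: 0.29
[ 487.26650086 -211.96807878   99.14335338] [-2.26308407  2.18658927  9.09476352]
```

Contact at a mouth height of about 78 with +12 N. That is stud 34 minus depth 16, so this is the 28 mm socket and it doesn't fit. I'll put it back in its own cell.

```bash
python3 -m handwheel '[[0,0,0,-0.02,0,0,0],[0,0,0,-0.04,0,0,0],[0,0,0,-0.04,0,0,0],[0,0,0,-0.04,0,0,0]]'; python3 to.py 487.2 -212 137 192 523.4 120.1 137 187
```

```text
t: 7.25
eef_pos: [486.7, -211.8, 137.3]
tcp_rot: [-180.0, 0.0, -168.0]
ft_force: [-0.4, 0.2, -3.0]
finger_gap: 0.288
tx -0.1045 ty 0.3173 tz -0.0000 wz 5.00 dist 334
```

```bash
python3 -m handwheel '[[0,-0.1045,0.3173,0,0,0,5],[0,-0.1045,0.3173,0,0,0,5],[0,-0.1045,0.3173,0,0,0,5],[0,-0.1045,0.3173,0,0,0,5],[0,-0.1045,0.3173,0,0,0,5],[0,-0.1045,0.3173,0,0,0,5],[0,-0.1045,0.3173,0,0,0,5],[0,-0.1045,0.3173,0,0,0,5]]'
python3 -m handwheel '[[0,0,0,0,0,0,0],[0,0,0,0,0,0,0]]'
```

```text
t: 8.05
eef_pos: [521.5, 124.5, 135.9]
tcp_rot: [179.9, -0.1, -172.7]
ft_force: [-0.0, -0.1, -2.7]
finger_gap: 0.291
t: 8.25
eef_pos: [522.1, 119.5, 136.5]
tcp_rot: [-180.0, -0.1, -173.0]
ft_force: [0.8, -0.0, -2.5]
finger_gap: 0.295
```

```bash
python3 -m handwheel '[[0,-0.001,0,0.05,0,0,0],[0,-0.001,0,0.1,0,0,0],[0,-0.001,0,0.107,0,0,0],[0,-0.001,0,0.109,0,0,0],[0,-0.001,0,0.111,0,0,0],[0,-0.001,0,0.111,0,0,0]]'
```

```text
t: 8.85
eef_pos: [524.9, 120.1, 28.0]
tcp_rot: [-180.0, 0.1, -173.0]
ft_force: [0.6, -0.6, -2.0]
finger_gap: 0.294
```

```bash
python3 -m handwheel '[[0,0,0,0.001,0,0,0],[0,0,0,0.002,0,0,0],[0,0,0,0.002,0,0,0]]'
```

```text
t: 9.15
eef_pos: [524.4, 120.6, 25.4]
tcp_rot: [-180.0, 0.1, -173.0]
ft_force: [-0.4, -0.4, 1.2]
finger_gap: 0.293
```

Touchdown: the force went from -2.5 to +1.2 N. I'll open and lift, which needs about 85 mm to clear.

```bash
python3 -m handwheel '[[0.6,0,0,0,0,0,0],[0.6,0,0,0,0,0,0],[0.6,0,0,0,0,0,0],[0.6,0,0,0,0,0,0],[0.6,0,0,-0.05,0,0,0],[0.6,0,0,-0.09,0,0,0],[0.6,0,0,-0.09,0,0,0],[0.6,0,0,-0.09,0,0,0]]'; python3 to.py 524.4 120.4 115 187 510.7 206 115 196
```

```text
t: 9.95
eef_pos: [524.5, 120.6, 115.4]
tcp_rot: [-180.0, 0.1, -173.0]
ft_force: [0.3, 0.4, -0.9]
finger_gap: 0.6
tx 0.0032 ty 0.0866 tz -0.0000 wz -9.00 dist 87
```

```bash
python3 to.py 524.5 120.5 115.3 187 510.3 205.2 115.3 195; python3 -m handwheel '[[0.6,0.0038,0.0858,0,0,0,-8],[0.6,0.0038,0.0858,0,0,0,-8],[0.6,0.0038,0.0858,0,0,0,-8],[0.6,0.0038,0.0858,0,0,0,-8],[0.6,0.0038,0.0858,0,0,0,-8]]'; python3 - <<'E'
from h import *
shot("b0","side",(100,220,170,330)); print(robot.observe()['eef_pos'])
E
```

```text
tx 0.0038 ty 0.0858 tz -0.0000 wz -8.00 dist 86
t: 10.45
eef_pos: [508.8, 204.5, 113.3]
tcp_rot: [-180.0, -0.1, -165.0]
ft_force: [0.7, 0.3, -0.1]
finger_gap: 0.601
[509.15217964 204.24626364 113.61980482]
```

View pics/b0_side.png

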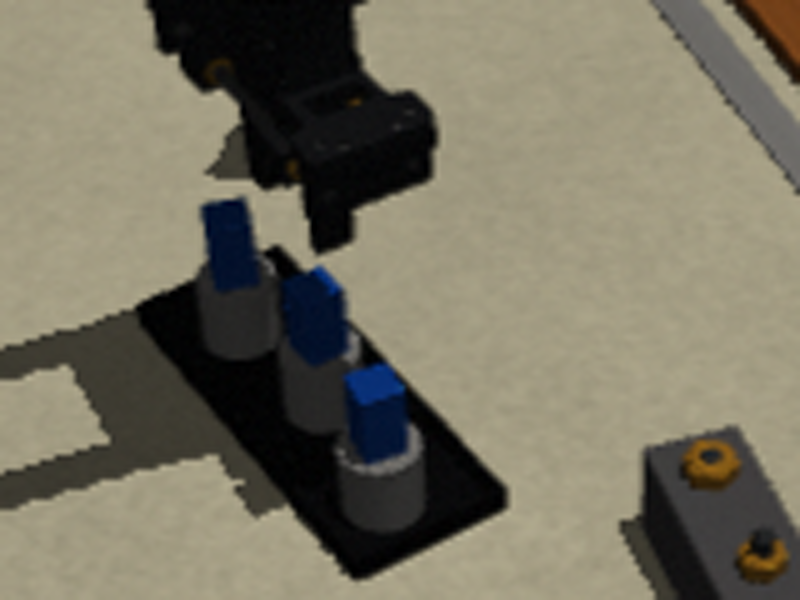

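The side view shows socket A upright in its cell at crop (378,445), with the gripper above socket B. Descending on B.

```bash
python3 -m handwheel '[[0.6,-0.0015,0.0005,0.03,0,0,0],[0.6,-0.0015,0.0005,0.06,0,0,0],[0.6,-0.0015,0.0005,0.088,0,0,0],[0.6,-0.0015,0.0005,0.088,0,0,0],[0.3,-0.0015,0.0005,0.088,0,0,0],[0,-0.0015,0.0005,0.088,0,0,0],[0,-0.0015,0.0005,0.088,0,0,0],[0,-0.0015,0.0005,0.088,0,0,0]]'; python3 -m handwheel '[[0,0,0,0,0,0,0],[0,0,0,0,0,0,0],[0,0,0,0,0,0,0]]'
```

```text
t: 11.3
eef_pos: [512.1, 206.2, 28.0]
tcp_rot: [-180.0, 0.2, -165.0]
ft_force: [0.7, -0.9, 4.6]
finger_gap: 0.292
t: 11.6
eef_pos: [512.1, 206.2, 28.0]
tcp_rot: [-180.0, 0.2, -165.0]
ft_force: [0.4, -2.2, 6.9]
finger_gap: 0.295
```

```bash
python3 -m handwheel '[[0,0,0,-0.05,0,0,0],[0,0,0,-0.1,0,0,0],[0,0,0,-0.11,0,0,0],[0,0,0,-0.11,0,0,0],[0,0,0,-0.11,0,0,0]]'; python3 to.py 511 205.5 137 195 486.5 -211 137 192
```

```text
t: 12.1
eef_pos: [509.4, 206.0, 134.8]
tcp_rot: [180.0, -0.2, -165.0]
ft_force: [-0.6, -0.1, -2.7]
finger_gap: 0.295
tx 0.1315 ty -0.3960 tz -0.0000 wz 3.00 dist 417
```

```bash
python3 to.py 509.5 206 135 195 486.5 -211 137 192;python3 -m handwheel '[[0,0.1301,-0.3968,0,0,0,3],[0,0.1301,-0.3968,0,0,0,3],[0,0.1301,-0.3968,0,0,0,3],[0,0.1301,-0.3968,0,0,0,3],[0,0.1301,-0.3968,0,0,0,3],[0,0.1301,-0.3968,0,0,0,3],[0,0.1301,-0.3968,0,0,0,3],[0,0.1301,-0.3968,0,0,0,3]]'; python3 -m handwheel '[[0,0,0,0,0,0,0],[0,0,0,0,0,0,0]]'
```

```text
tx 0.1301 ty -0.3968 tz -0.0020 wz 3.00 dist 418
t: 12.9
eef_pos: [486.8, -194.1, 133.6]
tcp_rot: [179.8, -0.2, -168.0]
ft_force: [1.6, 0.1, -2.2]
finger_gap: 0.298
t: 13.1
eef_pos: [487.1, -193.3, 133.8]
tcp_rot: [179.8, -0.2, -168.2]
ft_force: [-0.9, 0.0, -2.9]
finger_gap: 0.294
```

```bash
python3 -m handwheel '[[0,0.0042,-0.0173,0,0,0,0],[0,0.0042,-0.0173,0,0,0,0],[0,0.0042,-0.0173,0.02,0,0,0],[0,0.0042,-0.0173,0.026,0,0,0],[0,0.0042,-0.0173,0.026,0,0,0],[0,0.0042,-0.0173,0.026,0,0,0]]'; python3 - <<'E'
from h import *
o=robot.observe(); e=o['eef_pos'];print(e)
n="side";p,d=shot("b1",n,(200,330,190,350))
roi=(200,330,190,350); a=np.clip(up(p,roi),0,255).astype('uint8').copy()
cn,_=cv2.findContours(hullmask(n,prism(e[0]+.8,e[1]-.6,0,e[2]-24,e[2]+20,22,60,0),roi).astype('uint8'),0,1);cv2.drawContours(a,cn,-1,(0,255,0),1)
cn,_=cv2.findContours(hullmask(n,prism(487,-211.7,0,60,60,30,60,0),roi).astype('uint8'),0,1);cv2.drawContours(a,cn,-1,(255,0,0),1)
a=a[200:620,280:780]; cv2.imwrite("pics/ov2.png",cv2.resize(a,None,fx=1.4,fy=1.4)[...,::-1])
E
```

```text
t: 13.7
eef_pos: [488.6, -210.5, 110.7]
tcp_rot: [180.0, -0.0, -167.9]
ft_force: [0.1, -0.5, -2.9]
finger_gap: 0.292
[ 488.6374714  -210.53332841  110.68574129]
```

View pics/ov2.png

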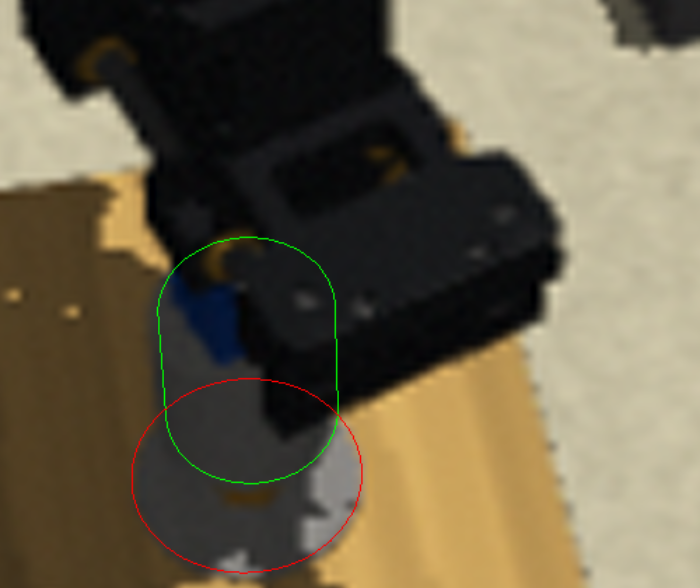

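```bash
python3 -m handwheel '[[0,0.0007,-0.0006,0.005,0,0,0],[0,0.0007,-0.0006,0.01,0,0,0],[0,0.0007,-0.0006,0.012,0,0,0],[0,0.0007,-0.0006,0.012,0,0,0],[0,0.0007,-0.0006,0.012,0,0,0]]'; python3 -m handwheel '[[0,0,0,0.001,0,0,0],[0,0,0,0.002,0,0,0],[0,0,0,0.003,0,0,0],[0,0,0,0.004,0,0,0],[0,0,0,0.004,0,0,0]]'
```

```text
t: 14.25
eef_pos: [487.9, -211.8, 98.5]
tcp_rot: [180.0, -0.0, -168.0]
ft_force: [0.5, 0.2, -1.5]
finger_gap: 0.295
t: 14.75
eef_pos: [487.8, -211.8, 94.3]
tcp_rot: [180.0, -0.0, -168.0]
ft_force: [0.9, 0.0, -2.4]
finger_gap: 0.298
```

```bash
python3 -m handwheel '[[0,0,0,0.001,0,0,0],[0,0,0,0.002,0,0,0],[0,0,0,0.003,0,0,0],[0,0,0,0.004,0,0,0],[0,0,0,0.004,0,0,0]]'
```

```text
t: 15.25
eef_pos: [487.8, -211.5, 90.2]
tcp_rot: [180.0, -0.0, -168.0]
ft_force: [0.3, 1.3, -3.6]
finger_gap: 0.293
```

```bash
python3 -m handwheel '[[0,0,0,0.001,0,0,0],[0,0,0,0.002,0,0,0],[0,0,0,0.003,0,0,0],[0,0,0,0.003,0,0,0]]'
```

```text
t: 15.65
eef_pos: [487.9, -211.6, 87.3]
tcp_rot: [180.0, 0.0, -168.0]
ft_force: [1.2, 3.0, -2.4]
finger_gap: 0.295
```

```bash
python3 -m handwheel '[[0,0,0,0.001,0,0,0],[0,0,0,0.002,0,0,0],[0,0,0,0.003,0,0,0],[0,0,0,0.003,0,0,0]]'
```

```text
t: 16.05
eef_pos: [487.9, -211.6, 84.3]
tcp_rot: [180.0, 0.0, -168.0]
ft_force: [2.0, 3.9, -1.5]
finger_gap: 0.293
```

```bash
python3 -m handwheel '[[0,0,0,0.001,0,0,0],[0,0,0,0.002,0,0,0],[0,0,0,0.002,0,0,0]]'
```

```text
t: 16.35
eef_pos: [488.3, -212.0, 83.9]
tcp_rot: [-180.0, 0.0, -168.0]
ft_force: [-2.9, 5.7, 10.2]
finger_gap: 0.293
```

Contact at z 83.9, so the mouth is at about 60 and on the washer. I'll check by picture.

```bash
python3 - <<'E'
from h import *
o=robot.observe(); e=o['eef_pos'];print(e,o['tcp_rot'],o['ft_force'],o['torque'],o['t'])
n="side";p,d=shot("b2",n,(200,330,190,350))
roi=(200,330,190,350); a=np.clip(up(p,roi),0,255).astype('uint8').copy()
for z,c in((60,(0,255,0)),(67,(255,255,0))):
    cn,_=cv2.findContours(hullmask(n,prism(487,-211.7,0,z,z+44,22,60,0),roi).astype('uint8'),0,1);cv2.drawContours(a,cn,-1,c,1)
cn,_=cv2.findContours(hullmask(n,prism(487,-211.7,0,60,60,30,60,0),roi).astype('uint8'),0,1);cv2.drawContours(a,cn,-1,(255,0,0),1)
a=a[220:640,280:780]; cv2.imwrite("pics/ov3.png",cv2.resize(a,None,fx=1.4,fy=1.4)[...,::-1])
a=np.clip(up(p,roi)*1.8,0,255).astype('uint8')[220:640,280:780]; cv2.imwrite("pics/ov3b.png",cv2.resize(a,None,fx=1.4,fy=1.4)[...,::-1])
p,d=shot("b2","side",(100,300,170,370)); shot("b2","top",(150,300,170,370))
E
```

```text
[ 488.33381621 -211.97279758   83.9230584 ] [-1.79969483e+02  3.20171763e-02 -1.67960261e+02] [-2.88960279  5.6968928  10.15961276] [1.37072474e+00 3.60686909e-01 1.27854155e-03] 16.35
```

View pics/ov3.png

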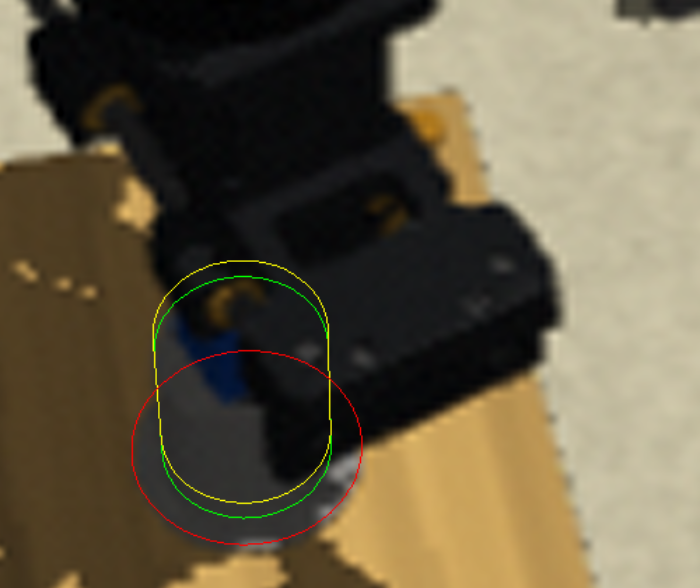

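View pics/ov3b.png

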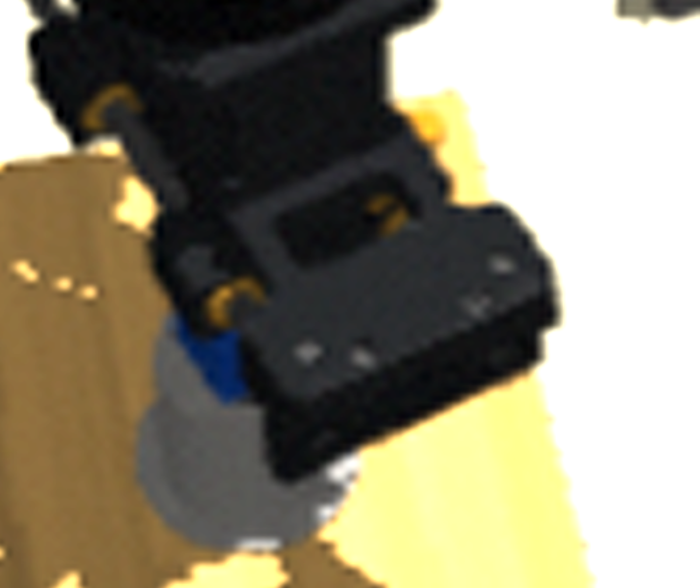

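View pics/b2_side.png

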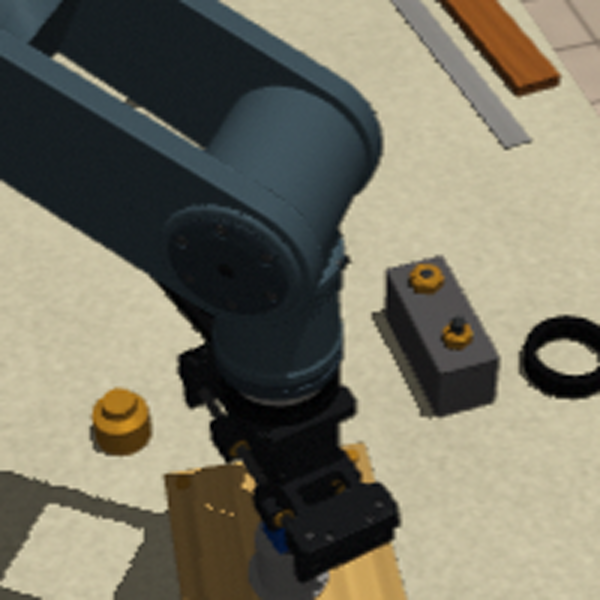

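View pics/b2_top.png

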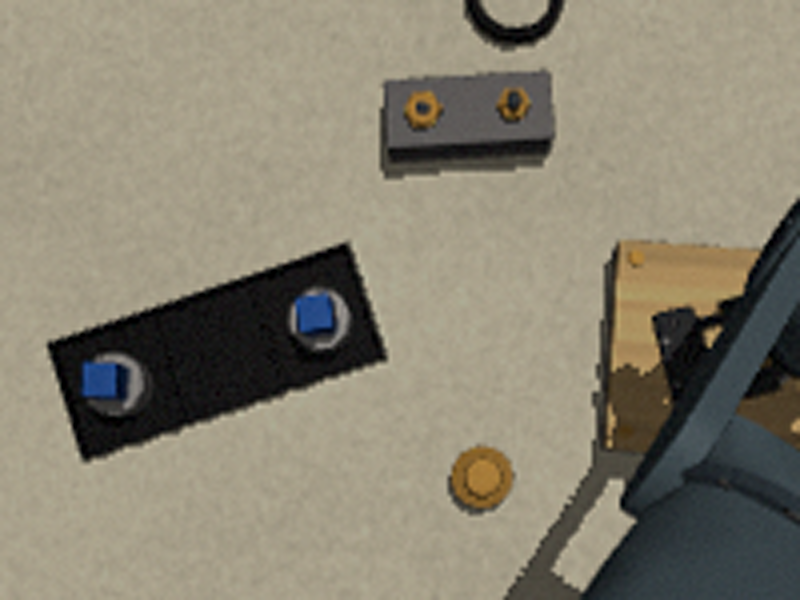

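Sockets A and C stand upright in the end cells at (318,315) and (105,382) in the top view, and the held barrel matches the fully-home outline. I'll take off the small side load and let it settle.

```bash
python3 -m handwheel '[[0,0,0.0003,0,0,0,0],[0,0,0.0006,0,0,0,0],[0,0,0.0006,0.0005,0,0,0],[0,0,0.0006,0.0005,0,0,0],[0,0,0.0006,0.0005,0,0,0]]'; python3 -m handwheel '[[0,0,0,0,0,0,0],[0,0,0,0,0,0,0],[0,0,0,0,0,0,0],[0,0,0,0,0,0,0],[0,0,0,0,0,0,0]]'
```

```text
t: 17.0
eef_pos: [488.4, -211.9, 83.9]
tcp_rot: [-179.9, 0.1, -168.0]
ft_force: [-2.9, 5.2, 11.1]
finger_gap: 0.296
t: 17.5
eef_pos: [488.4, -211.9, 83.9]
tcp_rot: [-179.9, 0.1, -168.0]
ft_force: [-2.6, 5.7, 12.1]
finger_gap: 0.292
```

```bash
python3 - <<'E'
from h import *
for t in("b1","b2"):
    p=cv2.imread(f"pics/{t}_side_full.png")[:,:,::-1].copy(); W=world("side",np.load(f"{t}_side.npy"))
    s=np.zeros(p.shape[:2],bool); s[200:330,190:350]=1
    m=s&(p[...,2].astype(int)-p[...,0]>18)
    z=W[m]; print(t,m.sum(),np.sort(z[:,2]).round(1)[:8], z.mean(0).round(1))
    # barrel pixels below the blue
    v,u=np.nonzero(m); i=v.argmax(); print([tuple(float(q) for q in W[v[i]+k,u[i]].round(1)) for k in range(0,16,2)])
E
```

```text
b1 94 [127.3 129.  130.  130.8 131.2 133.1 134.3 134.4] [nan nan nan]
[(478.0, -224.7, 130.8), (477.2, -227.5, 127.8), (475.9, -231.9, 127.3), (475.7, -231.5, 119.7), (475.2, -232.8, 114.5), (475.3, -231.2, 105.0), (474.8, -232.0, 99.0), (474.6, -231.5, 90.8)]
b2 77 [101.6 104.1 107.1 107.6 107.8 108.4 108.5 108.6] [nan nan nan]
[(478.0, -229.7, 109.0), (477.2, -231.9, 105.1), (477.1, -231.3, 97.0), (476.4, -233.3, 92.7), (475.8, -234.9, 87.8), (475.7, -233.9, 78.8), (475.6, -233.2, 70.1), (475.3, -233.5, 62.9)]
```

Depth puts the barrel's upper edge at about z 104–105, so the mouth is at about 60–61, on the washer. Handing in.

```bash
python3 -c "
from station import robot
print(robot.observe()['ft_force'],robot.observe()['finger_gap']); print(robot.sign_off())"
```

```text
[-2.62852669  5.74965631 12.06789983] 0.29245908664875764
the job is handed in; nothing more can be done
None
```

The second socket I tried went right down over the nut, and I handed the job in with it still gripped, upright and resting on the washer. It took about 17.5 s of robot time.

- **The nut:** its stud reaches 34 mm, so it is the 18 mm nut.
- **First socket (tray's right-hand end cell):** it stopped on the stud with its mouth about 18 mm above the washer, which is what the 28 mm socket would do. I stood it back in its own cell.
- **Second socket (middle cell):** it met no upward push at 7 mm up, where the other wrong socket would have stopped, and came to a firm stop on the washer.
- **Last checks:**
  - The vertical push on the arm was 12 N at the end, and the mouth was about 60 mm above the table by the arm's reading. The depth picture gave 60–61 mm.
  - The jaw opening matches the 26 mm grip, and the tool is within about 0.1° of vertical.
  - The first and third sockets stand upright in the two end cells. The top picture shows the weight unmoved. The bottle and bowl were not in my last close-up views, but the arm stayed well clear of them.

**What disagreed:**
- The reported tool height read about 33 mm lower than both the finger and body heights in the pictures. I went by the pictures, and the contact heights bore that out.
- The two cameras differed by 1.5–4 mm in y.
- A side load of about 6 N stayed on the socket after I shifted it slightly to relieve it, so it is probably leaning lightly on the nut within its clearance.

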